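Set the dust extractor one click higher and start it

TASK

On the dust extractor's control box, lay a fingertip on the knurled dial and turn it clockwise by friction until it has clicked into the next setting, one click on from where it stands now. Then press the start button fully in and let it come out again. Leave the box and the loose things on and around it where they are; nothing is to be gripped or lifted.

Things in the scene. Friction and masses are not known exactly. Their poses are not given: they have to be found in the camera images.
- box: control box of the bench dust extractor: grey case 150 mm deep (x) x 250 mm wide (y), flat panel 48 mm above the table, standing loose on four rubber feet, 1.5 kg. Origin: centre of its underside; x points away from its slotted front, y to its left (seen from the front), z up
- dial_centre (a point): on the dial's axis, in the plane of its flat top, 67 mm above the table, at x -15, y +55 mm in the box (box axes). The dial: knurled black disc 90 mm across, 13 mm thick, vertical axis, no part to push against: a fingertip pressed on its top off the axis and moved in an arc carries it by friction. Sprung: pressing sinks it up to 5 mm, 3 N to begin, 9 N fully down
- dial_pointer (a point): a point on the dial's light pointer line, flush with its top, 40 mm from the axis; it turns with the dial. The pointer shows one of three settings, marked by one, two and three small studs on the panel round the dial's back: one stud to the left, two straight back (box +x), three to the right
- dial (a joint): dial angle, rad, growing clockwise from above: 0 at one stud, 0.8 at two, 1.6 at three; stops just past the ends. The pointer's direction, anticlockwise from the box's x axis, is 0.8 minus this. It clicks into these three detents (torque under 0.06 N m): let go within 0.3 rad of one, it snaps in by itself. It starts at rest at one stud or two
- start (a joint): travel of the start button, m: 0 out, 0.006 fully in; sprung, 5 N fully in, comes out by itself
- start_top (a point): centre of the top of the start button, a round grey button 28 mm across in a black housing on the panel, 130 mm right of the dial (box y -75 mm, x -15 mm); pressed straight down
- jig_peg_0: small metal turned peg, 24 mm wide, 32 mm tall, standing on the control box's panel behind the gap between dial and button; origin under its centre; leave it alone
- jig_peg_2: small metal turned peg, 24 mm wide, 44 mm tall, standing on the table beside the box's left end; origin under its centre; leave it alone
- sanding_block: wood and cork sanding block 60 x 106 x 33 mm, lying left of the box; origin under its centre; leave it alone
- offcut_maple: pale wood block 42 x 85 x 20 mm, lying right of the box; origin under its centre; leave it alone
- tape_2: small roll of dark tape 55 mm wide, 19 mm tall, lying right of the box, nearer the robot; origin under its centre; leave it alone
- screwdriver: screwdriver with amber handle, 188 mm long, lying far to the right; origin under its centre; leave it alone

How it is judged:
By the outcome, as a careful person would: the job done as asked, in the order asked, and still so for the second after the job is handed in, with the robot touching nothing.
It also fails if it takes over 38 s, if anything falls off the work surface, if the arm or the gripper's body presses on something with over 40 N, if the wrist force passes 120 N, or if a joint passes its speed limit or range.

ROBOT

A 7-joint arm with a two-finger parallel gripper is mounted at the origin on a cart in front of the work surface, level with it; the furniture and walls round the work are solid. World frame = base frame: x ahead of the robot, y to its left, z up, the work surface at z = 0. Lengths are in m, angles in rad, forces in N, time in s.
With the tool pointing down it reaches from about 0.4 to 0.85 m from the base axis. Payload 10.4 kg.
Tool frame: the origin (TCP) lies at the very end of the fingers, on their centre line; the grasp point (between the pads) lies 19 mm behind it (manip.tcp_to_grasp is the z of the grasp point in the tool frame, in m); z points along the fingers, x is the direction in which the jaws open and shut, and the axes are right-handed (so a half turn about z gives the same grasp; the last joint's range is limited). The gripper opens to 85 mm and grips with 20 to 120 N. Pads are 22 mm wide; open, the fingers measure 114 mm over their backs; the gripper's body (76 mm by 85 mm) begins 54 mm behind the grasp point. The pads swing forward as they close: fully open they stand 13 mm farther back than shut.
Start: joints at [1.118, 0.332, -0.065, 1.46, 0.022, 1.35, -0.088], TCP at [0.26, -0.568, 0.231] pointing down, gripper open.
Joint ranges: [-2.6, 2.6], [-0.5, 2.12], [-1.47, 1.34], [0.16, 2.42], [-1.27, 4.41], [0.06, 2.06], [-2.6, 2.6]. Speed limits (rad/s): [2.22, 2.22, 2.79, 2.79, 3.14, 3.14, 3.14].

INTERFACE

Orientations are given as a unit quaternion [x, y, z, w].
In Python, from workcell import manip gives the robot as it stands.
- The arm moves only by the tool servo_tool, never from a script. Its argument "moves" is a list of rows, each an object with "travel": the shift along the tool's x, y, z in mm, a list of three; "dr": the turn, a rotation vector about the tool's x, y, z in degrees, a list of three. A call has 1 to 12 rows; each row shifts and turns the commanded pose from where the row before left it, along the tool's axes as they then stand; what a row does not reach is not made up. A row lasts 1/8 s, in which the tool goes at most 62.5 mm and 10.7 degrees, less where a joint would pass 70% of its speed; a pose out of reach is approached as far as the arm can. A call is refused whole if a number of a shift passes 62.5 or a number of a turn 10.7, either way. A call with a gripper value outside its range is refused whole. "claw" is the closure, from 0 (fully open) to 1 (shut), set as the call begins (left out, the last holds). The fingers move at their own pace and stop on an object; "squeeze" is the grip in N (left out, the last holds). Time passes only in rows, so rows that do not move let the fingers close. It gives the time, the measured TCP pose, the force and the opening at its end, in the units of the state.
- manip.get_obs(): the state, without advancing time (a new reading comes with each control period).
- manip.camera(name): name is "side" or "top" or "wrist"; returns the picture (480x640x3 uint8, blue, green, red); there is no depth.
- manip.calibration(name): a dict with "intrinsics" (3x3 intrinsics, pixels), "view" (4x4, takes a point from world to camera coordinates). Camera axes: x right, y down, z forward; pixel columns grow to the right and rows downward; lengths in m; the calibration is good to about 2 mm. A picture is of the moment at which its call begins: read the wrist's pose just before it. calibration takes no time and is no camera call; for the wrist camera it gives the pose at the moment of the call.
- manip.hand_in(): hands the job in, once; it reports no verdict.
The state is a dict: "clock": time; "joint_pos": joint angles; "joint_velocities": joint speeds; "tau": joint torques, N m; "position": TCP position; "ee_rot": TCP orientation; "ft_force": force on the tool from outside, world axes, zero at the start; "torque": the same for the moment, N m; "grip_width": opening from 0.0 (shut) to 1.0 (fully open).
Only numpy, scipy, OpenCV 4.12 (cv2) and the standard library are available. Lean on these libraries where they do the work, as an engineer would, in place of code of your own. Each camera call takes 0.05 s, during which the arm holds its last target. There are 200 camera calls.

## Working session

There is one attempt and no reset: what is moved stays moved. The work goes in short steps, Python scripts to look and compute and a tool call to move; the robot and the scene stay as the last step left them, time stands still between calls to the robot, and variables do not carry over. Pictures are saved under pics/ and viewed, on a budget of 10 in all, crops included, one or two more only if the job needs it, and the job is handed in when it is done.

Besides the shell and the picture viewer there is one more tool, called after "Emit:" as name(argument=value, ...), one argument or row to a line, values as JSON. servo_tool: Moves the arm, as the interface text tells. Its arguments: {"type":"object","properties":{"moves":{"type":"array","items":{"type":"object","properties":{"travel":{"type":"array","items":{"type":"number"}},"dr":{"type":"array","items":{"type":"number"}}}}},"claw":{"type":"number"},"squeeze":{"type":"number"}},"required":["moves"]}

```bash
mkdir -p pics
python3 - <<'E'
from workcell import manip
import cv2,json
o=manip.get_obs();print({k:(v if isinstance(v,(int,float)) else [round(float(a),3) for a in v]) for k,v in o.items()})
for n in("top","side"):
    cv2.imwrite(f"pics/{n}0.png",manip.camera(n)); c=manip.calibration(n); print(n,c)
E
```

```text
{'clock': 0.0, 'joint_pos': [1.118, 0.333, -0.065, 1.461, 0.022, 1.35, -0.088], 'joint_velocities': [-0.0, -0.001, 0.002, 0.0, 0.0, -0.0, -0.001], 'tau': [-0.001, -62.545, 0.049, -39.161, 0.016, 0.01, 0.0], 'position': [0.26, -0.568, 0.231], 'ee_rot': [0.842, -0.54, -0.001, -0.0], 'ft_force': [-1.401, 0.3, -0.266], 'torque': [-0.022, -0.004, 0.013], 'grip_width': 1.00393746993138}
top {'intrinsics': array([[495.34252699,   0.        , 320.80177478],
       [  0.        , 495.34252699, 238.33629864],
       [  0.        ,   0.        ,   1.        ]]), 'view': array([[-1.24769905e-01, -9.92185673e-01, -2.48470394e-04,
        -1.54358695e-02],
       [-9.69670215e-01,  1.21991568e-01, -2.11796438e-01,
         5.71038841e-01],
       [ 2.10171703e-01, -2.61848872e-02, -9.77313771e-01,
         1.23763420e+00],
       [ 0.00000000e+00,  0.00000000e+00,  0.00000000e+00,
         1.00000000e+00]])}
side {'intrinsics': array([[527.06656707,   0.        , 320.67955157],
       [  0.        , 527.06656707, 241.2493451 ],
       [  0.        ,   0.        ,   1.        ]]), 'view': array([[-0.91047154, -0.4130743 , -0.02027799,  0.48717312],
       [-0.1961632 ,  0.47449576, -0.85812224,  0.20797931],
       [ 0.36409006, -0.77731808, -0.51304486,  0.98900319],
       [ 0.        ,  0.        ,  0.        ,  1.        ]])}
```

View pics/top0.png

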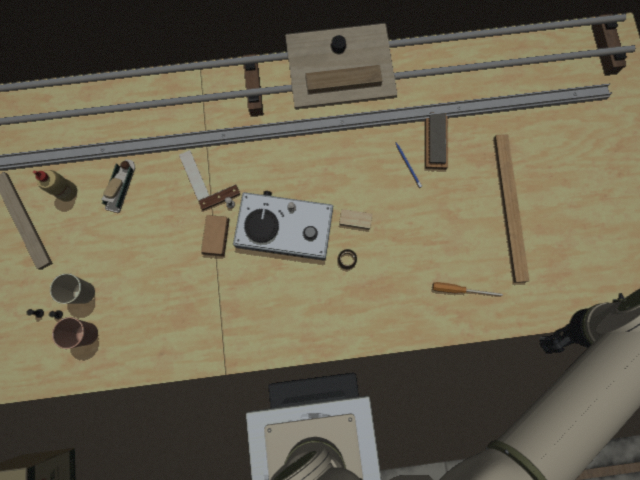

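View pics/side0.png

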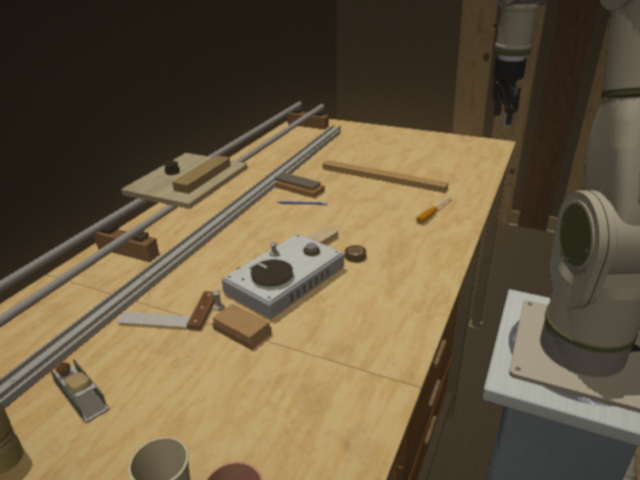

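Top view: box at about (284,227), dial (262,226), button (310,233), peg on the panel (292,207). The pointer runs up from the dial centre, so I'll zoom in on it and measure.

```bash
cat > h.py <<'E'
import numpy as np
def ray(c,uv,z):
    K=np.array(c["intrinsics"]);V=np.array(c["view"]);R=V[:3,:3];C=-R.T@V[:3,3]
    d=R.T@np.linalg.inv(K)@[uv[0],uv[1],1.]; return C+d*(z-C[2])/d[2]
E
python3 - <<'E'
from workcell import manip
import cv2,numpy as np
from h import ray
im=cv2.imread("pics/top0.png");c=manip.calibration("top")
g=cv2.cvtColor(im,cv2.COLOR_BGR2GRAY);hsv=cv2.cvtColor(im,cv2.COLOR_BGR2HSV)
sub=np.zeros_like(g);sub[185:270,225:340]=1
def blobs(m,mn):
    for k in cv2.findContours(m,cv2.RETR_EXTERNAL,cv2.CHAIN_APPROX_NONE)[0]:
        if cv2.contourArea(k)>mn: yield k
for k in blobs(((g<70)&(sub>0)).astype(np.uint8),40):
    e=cv2.fitEllipse(k);print("dark",e,ray(c,e[0],.067))
m=((hsv[...,1]<45)&(g>110)&(sub>0)).astype(np.uint8)
for k in blobs(m,500):
    r=cv2.minAreaRect(k);print("panel",r,[ray(c,p,.048).round(4) for p in cv2.boxPoints(r)])
cv2.imwrite("pics/crop0.png",cv2.resize(im[180:270,225:345],None,fx=6.6,fy=6.6,interpolation=cv2.INTER_CUBIC))
E
```

```text
dark ((281.09210205078125, 253.01266479492188), (2.3594279289245605, 98.91952514648438), 98.10696411132812) [0.53760743 0.02061303 0.067     ]
dark ((261.0326843261719, 226.36801147460938), (31.651107788085938, 33.2930793762207), 95.12254333496094) [0.61484826 0.06516329 0.067     ]
dark ((231.8157196044922, 191.84654235839844), (10.857955932617188, 14.892352104187012), 71.7933120727539) [0.71873317 0.13299387 0.067     ]
panel ((282.719970703125, 224.0303192138672), (94.1431655883789, 53.15194320678711), 7.853313446044922) [array([0.5816, 0.1466, 0.048 ]), array([0.7241, 0.1144, 0.048 ]), array([ 0.6568, -0.1312,  0.048 ]), array([ 0.5166, -0.0936,  0.048 ])]
```

View pics/crop0.png

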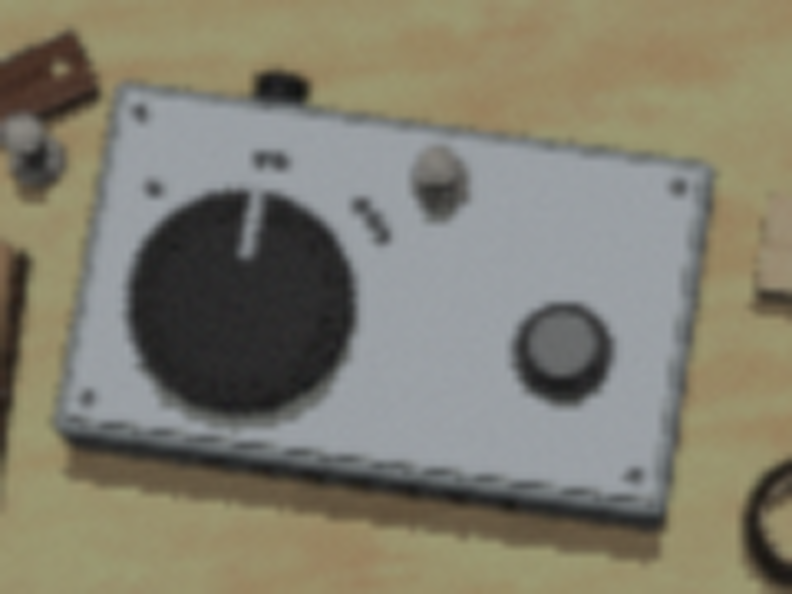

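Crop: the pointer lies from (245,255) to (258,195) and points at the two studs (270,160), with three studs at (370,220). The dial is therefore at 0.8 and has to go to 1.6. I'll swing over with the fingers shut.

Emit:
servo_tool(
  moves=[
    {"travel":[-3,-58,0],"dr":[0,0,-5.5]},
    {"travel":[-3,-60,0],"dr":[0,0,-5.5]},
    {"travel":[-3,-60,0],"dr":[0,0,-5.5]},
    {"travel":[-3,-60,0],"dr":[0,0,-5.5]},
    {"travel":[-3,-60,0],"dr":[0,0,-5.5]},
    {"travel":[-3,-60,0],"dr":[0,0,-5.5]},
    {"travel":[-3,-60,0],"dr":[0,0,-5.5]},
    {"travel":[-3,-60,0],"dr":[0,0,-5.5]},
    {"travel":[-3,-60,0],"dr":[0,0,-5.5]},
    {"travel":[-3,-60,0],"dr":[0,0,-5.5]},
    {"travel":[-3,-60,0],"dr":[0,0,-5.5]},
    {"travel":[-3,-60,0],"dr":[0,0,-5.5]},
  ],
  claw=1,
)

```text
clock: 1.6
position: [0.6226, 0.0095, 0.2308]
ee_rot: [1.0, 0.007, -0.0, -0.0]
ft_force: [2.1, -0.5, -0.7]
grip_width: -0.002
```

Emit:
servo_tool(
  moves=[
    {"travel":[-40,0,0],"dr":[0,0,-8]},
    {"travel":[-10,0,0]},
    {"travel":[0,0,0]},
  ],
)

```text
$.moves[1]: bad value
```

```bash
cat > look.py <<'E'
import sys,cv2,numpy as np
from workcell import manip
from scipy.spatial.transform import Rotation as R
o=manip.get_obs();c=manip.calibration("wrist");im=manip.camera("wrist")
n=sys.argv[1];cv2.imwrite(f"pics/{n}.png",im);np.savez(f"{n}.npz",**c)
print(o["clock"],np.round(o["position"],4),"tool x yaw",np.degrees(np.arctan2(*R.from_quat(o["ee_rot"]).as_matrix()[1::-1,0])).round(2),"z",R.from_quat(o["ee_rot"]).as_matrix()[:,2].round(3),np.round(o["ft_force"],2),o["grip_width"])
E
python3 look.py w0
```

```text
1.6 [0.6226 0.0095 0.2308] tool x yaw 0.79 z [-0.001  0.    -1.   ] [ 2.13 -0.48 -0.73] -0.0015221955251371274
```

View pics/w0.png

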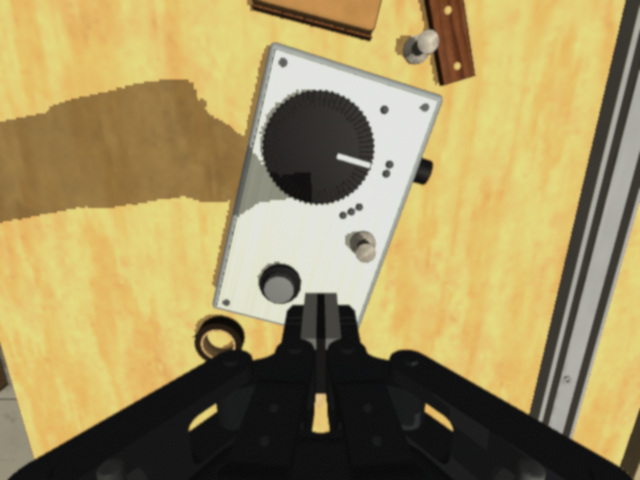

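Wrist view: dial centre ≈(318,147), pointer (338,156)–(369,164) towards the two studs (388,169), button ≈(279,288), peg_0 (363,245).

Run:
```python
import cv2,numpy as np
from h import ray
im=cv2.imread("pics/w0.png");c=np.load("w0.npz");g=cv2.cvtColor(im,cv2.COLOR_BGR2GRAY)
k=max(cv2.findContours(((g<60)*255).astype(np.uint8)[80:215,255:385],cv2.RETR_EXTERNAL,cv2.CHAIN_APPROX_NONE)[0],key=cv2.contourArea)
k=cv2.convexHull(k);e=cv2.fitEllipse(k+[255,80]);print("ellipse",e)
d=ray(c,e[0],.066);b=ray(c,(279,288),.065);p=ray(c,(369,164),.067);q=ray(c,(338,156),.067)
yd=d-b;yaw=np.arctan2(-yd[0],yd[1])
print("dial",d,"btn",b,"dist",np.linalg.norm(yd[:2]),"yaw",np.degrees(yaw))
for n,v in(("c-tip",p-d),("q-tip",p-q)):print(n,np.degrees(np.arctan2(v[1],v[0])-yaw))
ex=np.array([np.cos(yaw),np.sin(yaw)]);ey=np.array([-ex[1],ex[0]])
print("pred btn from dial",d[:2]-.13*ey)
a=np.radians(9);print("start",d[:2]-.032*np.array([np.cos(a),np.sin(a)]))
```

```text
ellipse ((317.1927185058594, 146.8072967529297), (109.26152038574219, 111.69014739990234), 0.5857406854629517)
dial [0.61993229 0.06700762 0.066     ] btn [ 0.58649707 -0.05901686  0.065     ] dist 0.13038436969136397 yaw -14.85867833649875
c-tip -2.1466563721876653
q-tip 1.5255585882482126
pred btn from dial [ 0.58659564 -0.05864534]
start [0.58832626 0.06200172]
```

Emit:
servo_tool(
  moves=[
    {"travel":[-18,-26,0],"dr":[0,0,0]},
    {"travel":[-18,-26,0],"dr":[0,0,0]},
    {"travel":[0,0,50],"dr":[0,0,-8.2]},
    {"travel":[0,0,50],"dr":[0,0,0]},
    {"travel":[0,0,42],"dr":[0,0,0]},
    {"travel":[0,0,0],"dr":[0,0,0]},
    {"travel":[0,0,0],"dr":[0,0,0]},
  ],
)

```text
clock: 2.52
position: [0.587, 0.0594, 0.091]
ee_rot: [0.997, 0.077, 0.001, -0.0]
ft_force: [-0.0, 0.7, 0.3]
grip_width: 0.002
```

```bash
python3 look.py w1
```

```text
2.525 [0.587  0.0594 0.091 ] tool x yaw 8.81 z [ 0.002  0.    -1.   ] [-0.05  0.66  0.34] 0.002444230151868539
```

Emit:
servo_tool(
  moves=[
    {"travel":[0,-2.5,12],"dr":[0,0,0]},
    {"travel":[0,0,9],"dr":[0,0,0]},
    {"travel":[0,0,2],"dr":[0,0,0]},
    {"travel":[0,0,1],"dr":[0,0,0]},
    {"travel":[0,0,1],"dr":[0,0,0]},
    {"travel":[0,0,0],"dr":[0,0,0]},
    {"travel":[0,0,0],"dr":[0,0,0]},
  ],
)

```text
clock: 3.45
position: [0.5856, 0.0618, 0.0648]
ee_rot: [0.997, 0.077, -0.0, 0.0]
ft_force: [-3.2, 0.5, 5.7]
grip_width: 0.005
```

Emit:
servo_tool(
  moves=[
    {"travel":[0,0,1.5],"dr":[0,0,0]},
    {"travel":[0,0,0],"dr":[0,0,0]},
    {"travel":[0.2,-3.4,0],"dr":[0,0,5.7]},
    {"travel":[0.2,-3.4,0],"dr":[0,0,5.7]},
    {"travel":[0.2,-3.4,0],"dr":[0,0,5.7]},
    {"travel":[0.2,-3.4,0],"dr":[0,0,5.7]},
    {"travel":[0,0,0],"dr":[0,0,0]},
  ],
)

```text
clock: 4.32
position: [0.5872, 0.0757, 0.0639]
ee_rot: [0.993, -0.122, 0.001, -0.0]
ft_force: [-1.8, 0.2, 7.0]
grip_width: -0.005
```

```bash
python3 look.py w2
```

```text
4.325 [0.5872 0.0757 0.0639] tool x yaw -14.04 z [ 0.002  0.    -1.   ] [-1.8   0.21  7.04] -0.00508433762567327
```

View pics/w2.png

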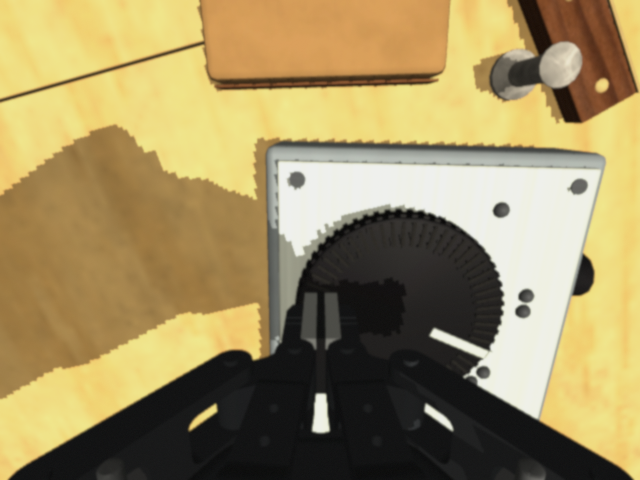

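The pointer, (432,333)–(490,355), has turned about 22° with the finger, so there's no slip. I'll do the second half and then lift.

Emit:
servo_tool(
  moves=[
    {"travel":[0.2,-3.4,0],"dr":[0,0,5.7]},
    {"travel":[0.2,-3.4,0],"dr":[0,0,5.7]},
    {"travel":[0.2,-3.4,0],"dr":[0,0,5.7]},
    {"travel":[0.2,-3.4,0],"dr":[0,0,5.7]},
    {"travel":[0,0,0],"dr":[0,0,0]},
    {"travel":[0,0,-6],"dr":[0,0,0]},
    {"travel":[0,0,-25],"dr":[0,0,0]},
    {"travel":[0,0,-35],"dr":[0,0,0]},
    {"travel":[-10,30,-30],"dr":[0,0,0]},
    {"travel":[0,30,-30],"dr":[0,0,0]},
    {"travel":[0,0,0],"dr":[0,0,0]},
    {"travel":[0,0,0],"dr":[0,0,0]},
  ],
)

```text
clock: 5.88
position: [0.5482, 0.0457, 0.1884]
ee_rot: [0.949, -0.315, -0.0, 0.0]
ft_force: [-0.8, -0.0, 0.0]
grip_width: -0.002
```

```bash
python3 look.py w3
```

```text
5.875 [0.5482 0.0457 0.1884] tool x yaw -36.76 z [-0.  0. -1.] [-0.8  -0.03  0.02] -0.0016591399587530724
```

View pics/w3.png

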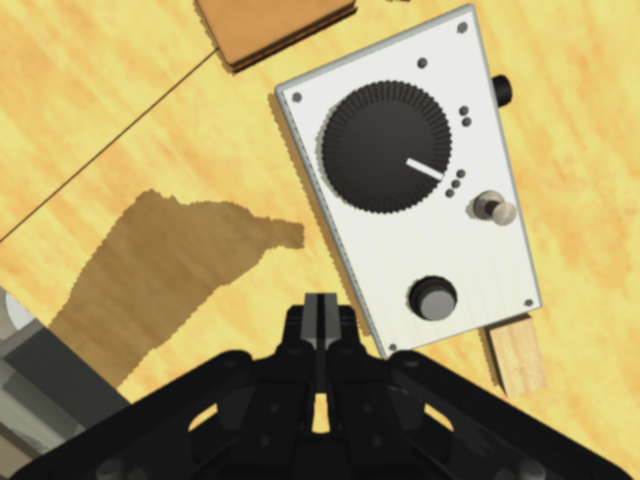

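The pointer, (407,161)–(441,178), now faces the three studs, middle one at (455,184). I'll check the angle, find the button and see whether the box moved.

Run:
```python
import numpy as np
from h import ray
c=np.load("w3.npz")
d=ray(c,(387,147),.066);p=ray(c,(441,178),.067);q=ray(c,(407,161),.067)
hb=ray(c,(433,299),.055)
for z in(.06,.065,.07):print(z,ray(c,(437,305),z))
yd=d-ray(c,(437,305),.065);yaw=np.arctan2(-yd[0],yd[1]);print(d,hb,np.degrees(yaw),np.linalg.norm(yd[:2]))
for v in(p-d,p-q):print(np.degrees(np.arctan2(v[1],v[0])-yaw))
```

```text
0.06 [ 0.58593111 -0.06344205  0.06      ]
0.065 [ 0.58612207 -0.06025085  0.065     ]
0.07 [ 0.58631303 -0.05705965  0.07      ]
[0.62208308 0.06646498 0.066     ] [ 0.58597103 -0.0599078   0.055     ] -15.843546172100385 0.13171976657693207
-49.37823923175613
-46.32117232082269
```

Dial is at the three-stud detent (−46° against −45.8° nominal) and the box hasn't moved. Next, the button.

Emit:
servo_tool(
  moves=[
    {"travel":[47,31,0],"dr":[0,0,0]},
    {"travel":[46.5,30.5,0],"dr":[0,0,0]},
    {"travel":[0,0,40],"dr":[0,0,0]},
    {"travel":[0,0,40],"dr":[0,0,0]},
    {"travel":[0,0,20],"dr":[0,0,0]},
    {"travel":[0,0,0],"dr":[0,0,0]},
    {"travel":[0,0,0],"dr":[0,0,0]},
  ],
)

```text
clock: 6.8
position: [0.5875, -0.0595, 0.0902]
ee_rot: [0.949, -0.315, 0.001, -0.0]
ft_force: [0.5, -0.5, 0.2]
grip_width: 0.003
```

```bash
python3 look.py w4
```

```text
6.8 [ 0.5875 -0.0595  0.0902] tool x yaw -36.75 z [ 0.002 -0.    -1.   ] [ 0.48 -0.46  0.18] 0.0032374432815189674
```

View pics/w4.png

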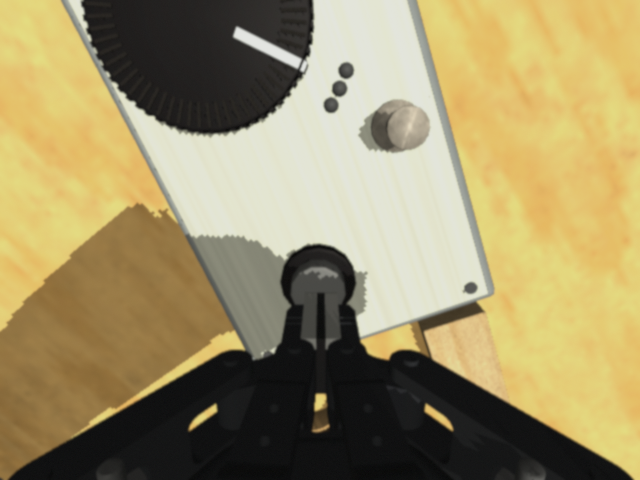

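Emit:
servo_tool(
  moves=[
    {"travel":[-1,0.7,12],"dr":[0,0,0]},
    {"travel":[0,0,6],"dr":[0,0,0]},
    {"travel":[0,0,3],"dr":[0,0,0]},
    {"travel":[0,0,0],"dr":[0,0,0]},
    {"travel":[0,0,0],"dr":[0,0,0]},
  ],
)

```text
clock: 7.48
position: [0.5854, -0.0598, 0.068]
ee_rot: [0.949, -0.315, 0.0, -0.0]
ft_force: [0.3, -0.0, -0.0]
grip_width: -0.0
```

```bash
python3 look.py w5
python3 - <<'E'
import numpy as np
from h import ray
c=np.load("w4.npz")
for z in(.058,.062,.066):print(z,ray(c,(319,287),z))
E
```

```text
7.475 [ 0.5854 -0.0598  0.068 ] tool x yaw -36.77 z [ 0. -0. -1.] [ 0.28 -0.03 -0.03] -0.0004725785080263231
0.058 [ 0.58555544 -0.06189705  0.058     ]
0.062 [ 0.58669398 -0.06038488  0.062     ]
0.066 [ 0.58783253 -0.05887271  0.066     ]
```

Emit:
servo_tool(
  moves=[
    {"travel":[0.5,0,2],"dr":[0,0,0]},
    {"travel":[0,0,2],"dr":[0,0,0]},
    {"travel":[0,0,2],"dr":[0,0,0]},
    {"travel":[0,0,0],"dr":[0,0,0]},
    {"travel":[0,0,0],"dr":[0,0,0]},
  ],
)

```text
clock: 8.15
position: [0.5858, -0.06, 0.062]
ee_rot: [0.949, -0.315, 0.0, -0.0]
ft_force: [-1.4, 1.2, 4.5]
grip_width: 0.008
```

Emit:
servo_tool(
  moves=[
    {"travel":[0,0,1],"dr":[0,0,0]},
    {"travel":[0,0,0],"dr":[0,0,0]},
    {"travel":[0,0,0],"dr":[0,0,0]},
  ],
)

```text
clock: 8.52
position: [0.5858, -0.06, 0.0611]
ee_rot: [0.949, -0.315, 0.0, -0.0]
ft_force: [-1.8, 2.5, 6.5]
grip_width: 0.002
```

Emit:
servo_tool(
  moves=[
    {"travel":[0,0,1],"dr":[0,0,0]},
    {"travel":[0,0,0],"dr":[0,0,0]},
    {"travel":[0,0,0],"dr":[0,0,0]},
  ],
)

```text
clock: 8.9
position: [0.5859, -0.06, 0.061]
ee_rot: [0.949, -0.315, 0.0, 0.0]
ft_force: [-5.9, 0.7, 15.5]
grip_width: -0.001
```

It has bottomed out: the position stalled at 61 mm with 15 N, about 6 mm below first contact. Now I'll release and back off.

Emit:
servo_tool(
  moves=[
    {"travel":[0,0,-3],"dr":[0,0,0]},
    {"travel":[0,0,-10],"dr":[0,0,0]},
    {"travel":[0,0,-35],"dr":[0,0,0]},
    {"travel":[0,0,-40],"dr":[0,0,0]},
    {"travel":[-35,0,-40],"dr":[0,0,0]},
    {"travel":[-25,0,0],"dr":[0,0,0]},
    {"travel":[0,0,0],"dr":[0,0,0]},
    {"travel":[0,0,0],"dr":[0,0,0]},
  ],
)

```text
clock: 9.9
position: [0.5377, -0.0251, 0.1876]
ee_rot: [0.949, -0.316, -0.0, 0.0]
ft_force: [1.0, -0.6, 0.3]
grip_width: 0.001
```

```bash
python3 look.py w6
```

```text
9.9 [ 0.5377 -0.0251  0.1876] tool x yaw -36.82 z [-0.    -0.001 -1.   ] [ 1.02 -0.57  0.28] 0.0005670111290136176
```

View pics/w6.png

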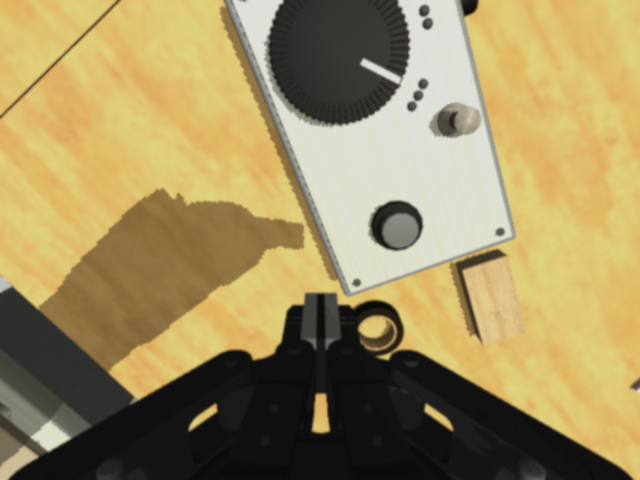

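The dial pointer, (362,62)–(400,80), is at three studs, the button (400,228) is out again, and the peg and the box are still in place. Handing in.

```bash
python3 -c "
from workcell import manip
print(manip.hand_in())"
```

```text
the job is handed in; nothing more can be done
None
```

I turned the dial one click clockwise, from two studs to three, then pressed the start button fully in and let it out. I handed the job in at about 10 s on the robot's clock; it reports no verdict.

- **Dial:** I pressed the shut fingertips on it with about 7 N and moved them about 0.8 rad in an arc. The pointer followed without visible slip. After lifting off, the pointer line measured −46° from the box's x axis, against −45.8° expected. A rougher reading, from dial centre to pointer tip, gave −49°, which is still well within that setting.
- **Button:** It stalled at 61 mm above the table with about 15 N on it, roughly 6 mm below first contact, so it was fully in.
- **Last picture:** The button was out again, the pointer was still at three studs, and the gripper was clear of everything. The panel peg, the wood block and the tape roll looked undisturbed. The sanding block, the other peg and the screwdriver weren't fully in view, but the arm didn't go near them.
- **Box:** After the dial turn it measured within about 2 mm and 1° of where it had been, about the camera's accuracy. I didn't measure it again after the button press, but it looked in place.

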